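# Clamp the retaining bar over the bottles of a tilted reagent rack

## Task

Take the longer of the two aluminium bars by its grip block and lay it, centred, across the two cheeks of the tilted reagent rack, over the bottles. Press it down against the sprung pads and, keeping it pressed, slide it downhill under the two hooks until it is fully home against their stops, so that it stays clamped there when you let go. Leave the shorter bar and everything else on the bench where it is.

Things in the scene. Friction and masses are not known exactly. Their poses are not given: they have to be found in the camera images.
- long_bar: The longer bar, the one to use: aluminium bar 190 mm long (y), 26 wide (x), 12 thick (z), flat on the bench; origin at the centre of its underside. On the middle of its top a grey grip block 18 mm wide (x), 44 long (y), reaching 12 to 48 mm above the underside. Same either way round. 
- short_bar: The shorter bar, to be left alone: aluminium bar 120 mm long (y), 26 wide (x), 12 thick (z), flat on the bench; origin at the centre of its underside. On the middle of its top a grey grip block 18 mm wide (x), 44 long (y), reaching 12 to 48 mm above the underside. Same either way round. It is too short to span the cheeks.
- stand: White fixed stand of the rack on the bench: base 150 x 250 x 12 mm, an upright 8 mm thick and 85 mm tall at each y end. Origin at the centre of its underside, y along the rack; x points away from the robot (up the tray's slope).
- tray: Grey tray of the rack, 130 x 222 x 8 mm, origin at the centre of its underside, 60 mm above the bench. Locked at a slope of 22 to 30 degrees, facing the robot: x points uphill (away from the robot), y along the rack, z square out of the tray. Three white bottles stand fixed in it in a row along y, tops at z = 78 mm. Two aluminium cheeks, 20 mm thick in y, stand at y = +80 and -80 mm.
- ledge (a point): Point on the tray (same axes) at x = 0, y = 0, z = 85 mm: midway between the ledges that top the two cheeks, at their height. Along each ledge lies a sprung grey pad whose top stands 7 mm above the ledge and can be pressed down level with it (2 N at first, 12 N for both fully down). At the uphill end of each ledge, x = +28 mm, is a wall 16 mm tall.
- hooks (a point): Point on the tray (same axes) at x = -28, y = 0, z = 100 mm: on the line through the two hooks, where the downhill stops meet the undersides of the lips, 15 mm above the ledges. Each lip is 6 mm thick and reaches 16 mm uphill of its stop. The bar goes in uphill of the lips (40 mm gap), is pressed down 4 to 7 mm so that its top passes below them, then slides 23 mm downhill to the stops.
- mouth (a point): Point on the tray, same axes as the tray, at x = 8, y = 0, z = 92 mm of it: where the bar's origin is when the bar lies, centred, on the unpressed pads between the lips and the uphill walls.
- seat (a point): Point on the tray, same axes as the tray, at x = -15, y = 0, z = 88 mm of it: where the bar's origin is when the bar is home against both stops and the pads hold it up against the lips.
- amber_bottle: Bystander: small amber glass bottle with white cap, 42 mm across, 75 mm tall; origin at the centre of its underside
- jar: Bystander: white plastic jar, 60 mm across, 75 mm tall; origin at the centre of its underside
- wash_bottle: Bystander: white plastic bottle with blue cap, 60 mm across, 130 mm tall; origin at the centre of its underside
- beaker: Bystander: clear plastic beaker, 64 mm across, 75 mm tall; origin at the centre of its underside
- brush: Bystander: bench brush about 170 mm long, lying flat; origin at the centre of its underside (at its middle)
- carton: Bystander: open cardboard carton 100 x 130 x 60 mm tall; origin at the centre of its underside
Mind the look-alikes: they are no part of the job. Leave any blue or green look-alike of the long_bar alone.

How it is judged (in metres and radians):
At the end, for the whole second after the job is handed in: The longer bar lies across both cheeks under both hooks, released and at rest: its origin within 4 mm of the seat along the slope, 13 mm along the rack, at most 2.5 mm above or 4 mm below it, in line with the rack within 0.05 rad and flat to the tray within 0.09 rad (x of long_bar in the frame of seat between -0.004 and 0.004 m and y of long_bar in the frame of seat between -0.013 and 0.013 m and z of long_bar in the frame of seat between -0.004 and 0.0025 m and angle between the y axis of long_bar and the y axis of seat, either way round below 0.05 rad and angle between the z axis of long_bar and the z axis of seat, either way round below 0.09 rad and linear speed of long_bar below 0.01 m/s); the robot touches nothing.
It fails at once if the shorter bar is moved by more than 30 mm (distance of short_bar from where it was at the start of the episode above 0.03 m).
It fails at once if a bystander (bottle, jar, beaker, brush, carton) is moved by more than 30 mm (distance of any of amber_bottle, jar, wash_bottle, beaker, brush, carton from where it was at the start of the episode above 0.03 m).
It also fails if it takes over 45 s, if anything falls off the work surface, if the arm or the gripper's body presses on something with over 40 N, if the wrist force passes 120 N, or if a joint passes its speed limit or range.

## Robot

A 6-joint arm with a two-finger parallel gripper is mounted at the origin on the work surface. World frame = base frame: x ahead of the robot, y to its left, z up, the work surface at z = 0. Lengths are in mm, angles in degrees, forces in N, time in s.
With the tool pointing down it reaches from about 325 to 900 mm from the base axis. Payload 6.1 kg.
Tool frame: the origin (TCP) lies at the very end of the fingers, on their centre line; the grasp point (between the pads) lies 19 mm behind it; z points along the fingers, y is the line along which they close (so a half turn about z gives the same grasp; the last joint's range is limited). The gripper opens to 87 mm and grips with 3 to 60 N. Pads are 19 mm wide; open, the fingers measure 117 mm over their backs; the gripper's body (75 mm by 190 mm) begins 51 mm behind the grasp point.
Start: joints at [60.269, 12.628, 87.462, -0, 79.91, -7.225], TCP at [239.233, 577.393, 222.538] pointing down, gripper open.
Joint ranges: [-170.65, 170.65], [-52.31, 119.04], [5.05, 147.46], [-71.25, 251.25], [11.57, 151.72], [-153.62, 153.62]. Speed limits (degrees/s): [147.25, 147.25, 172.46, 180, 180, 180].

## Interface

Orientations are given as a 3x3 rotation matrix whose columns are the frame's x, y, z axes.
In Python, from station import * gives the robot as it stands. The module is installed in compiled form; this text tells all that it offers.
- The arm moves only by the tool jog_arm, never from a script. Its argument "moves" is a list of rows, each a list of 2 entries, a list of its own where there are three numbers: the shift along the tool's x, y, z as a fraction of full scale, then the turn, a rotation vector about the tool's x, y, z as a fraction of full scale. In form: [[[x, y, z], [rx, ry, rz]], ...]. A call has 1 to 20 rows; each row is the pose to reach, as a shift and turn from the pose commanded when the call began, along the tool's axes at that moment; what a row does not reach only later rows make up. Full scale, the value 1, is 0.2 m for a shift and 30 degrees for a turn. A row lasts 1/10 s, in which the tool goes at most 50 mm and 8.59 degrees, less where a joint would pass 70% of its speed; a pose out of reach is approached as far as the arm can. A call with a number of a shift or a turn outside -1 to 1 is refused whole. A call with a gripper value outside its range is refused whole. "hand" is the opening, from 0 (shut) to 1 (fully open), set as the call begins (left out, the last holds). The fingers move at their own pace and stop on an object; "grip_force" is the grip in N (left out, the last holds). Time passes only in rows, so rows that repeat a pose let the fingers close. It gives the time, the measured TCP pose, the force, the opening and the grip force at its end, in the units of the state.
- state(): the state, without advancing time (a new reading comes with each control period).
- capture(name): name is "scene" or "top" or "wrist"; returns the picture (384x512x3 uint8, red, green, blue); there is no depth.
- camera_info(name): a dict with "fov_y" (degrees; the focal length in pixels is half the picture's height over the tangent of half this angle, whatever the lens; pixels are square), "cx", "cy" (the principal point, pixels), "rvec" (rotation vector, rad) and "tvec" (3), from world to camera coordinates, as OpenCV has them; the wrist camera has in their place "hand_eye" (4x4, takes a point from camera to tool coordinates, whose origin is the TCP and whose axes are the flange's). Camera axes: x right, y down, z forward; pixel columns grow to the right and rows downward; lengths in mm; the calibration is good to about 2 mm. A picture is of the moment at which its call begins: read the wrist's pose just before it. camera_info takes no time and is no camera call.
- hand_in(): hands the job in; it is judged then, once.
Trained networks look in the newest picture that a camera, given by its name, has taken for a name from the list of things; names that differ only in an ending like _2 or _b are one class to them, and where a whole thing is asked for, a point or a joint stands for the part that bears it (a point fixed in the world has none). Each returns a list of dicts, best first, with "confidence" (0 to 1); they miss things now and then, are a little off and sometimes report something else, mostly with a low value. They report only what shows in the picture. A call takes as long as a camera call. They do not tell look-alikes from the thing itself.
- look_for(camera, thing): "extent" ([left, top, right, bottom] in pixels, round what is visible of it).
- silhouettes(camera, thing): "pixels" (384x512 bool, what is visible of it) and "extent" ([left, top, right, bottom] in pixels, round what is visible of it).
The state is a dict: "time_s": time; "joint_positions": joint angles; "qvel": joint speeds; "joint_torque": joint torques, N m; "eef_pos": TCP position; "tcp_rot": TCP orientation; "wrist_force": force on the tool from outside, world axes, zero at the start; "ft_torque": the same for the moment, N m; "width": opening from 0.0 (shut) to 1.0 (fully open); "finger_force": force on a finger pad.
Only numpy, scipy, OpenCV 4.12 (cv2) and the standard library are available. Lean on these libraries where they do the work, as an engineer would, in place of code of your own. Each camera call takes 0.05 s, during which the arm holds its last target. There are 200 camera calls.

## Working session

There is one attempt and no reset: what is moved stays moved. The work goes in short steps, Python scripts to look and compute and a tool call to move; the robot and the scene stay as the last step left them, time stands still between calls to the robot, and variables do not carry over. Pictures are saved under pics/ and viewed, at most 10 in all, crops included, and the job is handed in when it is done.

Besides the shell and the picture viewer there is one more tool, called after "Request:" as name(argument=value, ...) on one line, values as JSON. jog_arm: Moves the arm, as the interface text tells. Its arguments: {"type":"object","properties":{"moves":{"type":"array","items":{"type":"array"}},"hand":{"type":"number"},"grip_force":{"type":"number"}},"required":["moves"]}

```bash
mkdir -p pics
cat > h.py <<'E'
from station import *
import numpy as np, cv2
def cam(n):
    c=camera_info(n); f=192/np.tan(np.radians(c["fov_y"])/2)
    K=np.array([[f,0,c["cx"]],[0,f,c["cy"]],[0,0,1]])
    if "hand_eye" in c:
        s=state(); T=np.eye(4); T[:3,:3]=s["tcp_rot"]; T[:3,3]=s["eef_pos"]
        M=np.linalg.inv(T@np.array(c["hand_eye"])); return K,M[:3,:3],M[:3,3]
    return K,cv2.Rodrigues(np.array(c["rvec"],float))[0],np.array(c["tvec"],float).ravel()
def toplane(n,uv,z,C=None):
    K,R,t=C or cam(n); o=-R.T@t
    uv=np.atleast_2d(uv).astype(float); d=np.c_[uv,np.ones(len(uv))]@np.linalg.inv(K).T@R
    return o+d*((z-o[2])/d[:,2])[:,None]
def proj(C,P):
    K,R,t=C; p=(np.atleast_2d(P)@R.T+t)@K.T; return p[:,:2]/p[:,2:]
def save(n,f,box=None,s=1):
    im=capture(n)[:,:,::-1]
    np.save(f"pics/{f}.npy",im)
    if box: im=im[box[1]:box[3],box[0]:box[2]]
    cv2.imwrite(f"pics/{f}.png",cv2.resize(im,None,fx=s,fy=s,interpolation=cv2.INTER_CUBIC));
E
python3 - <<'E'
from h import *
np.set_printoptions(precision=1,suppress=True)
for n in("scene","top"):
    save(n,n+"0",s=1.5)
    K,R,t=cam(n); print(n,K[0,0],K[0,2],K[1,2],-R.T@t,R[2])
    for th in("long_bar","short_bar","tray","stand"):
        print(th,[(round(d["confidence"],2),np.round(d["extent"])) for d in look_for(n,th)])
E
```

```text
scene 476.6355099445863 257.8641538787401 186.8105035074694 [1550.1 -570.9 1018.8] [-0.7  0.4 -0.6]
long_bar [(0.9, array([284., 179., 336., 197.])), (0.79, array([318., 153., 362., 171.])), (0.64, array([259., 159., 296., 179.])), (0.3, array([257., 193., 359., 281.]))]
short_bar [(0.58, array([169., 214., 204., 240.]))]
tray [(0.74, array([269., 195., 352., 255.])), (0.31, array([167., 212., 207., 241.]))]
stand []
top 453.29326815078065 257.3775114414546 192.20936400336464 [ 230.     1.  1652.7] [ 0.2 -0.  -1. ]
long_bar [(0.91, array([119., 230., 148., 276.])), (0.74, array([173., 255., 227., 277.])), (0.58, array([165., 206., 220., 224.]))]
short_bar [(0.76, array([302., 214., 331., 227.])), (0.27, array([164., 207., 218., 224.]))]
tray [(0.93, array([208., 130., 270., 167.]))]
stand [(0.55, array([202., 130., 277., 174.])), (0.25, array([258., 215., 273., 230.]))]
```

View pics/top0.png

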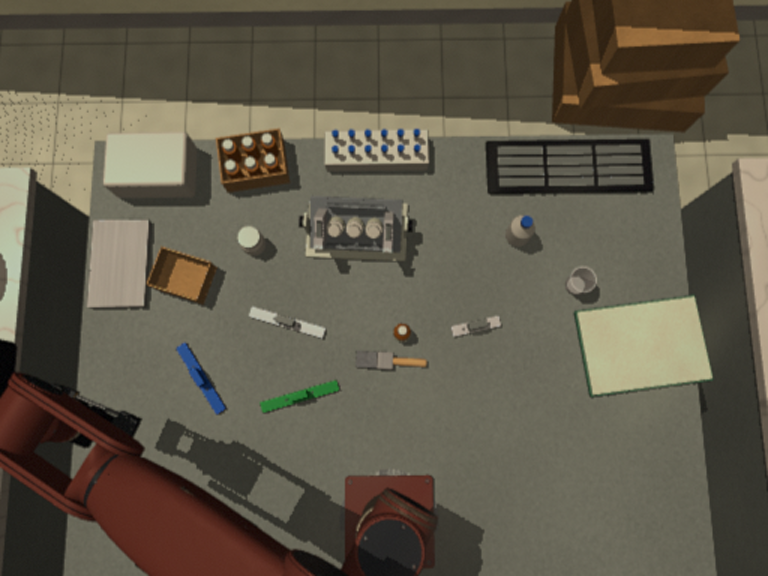

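View pics/scene0.png

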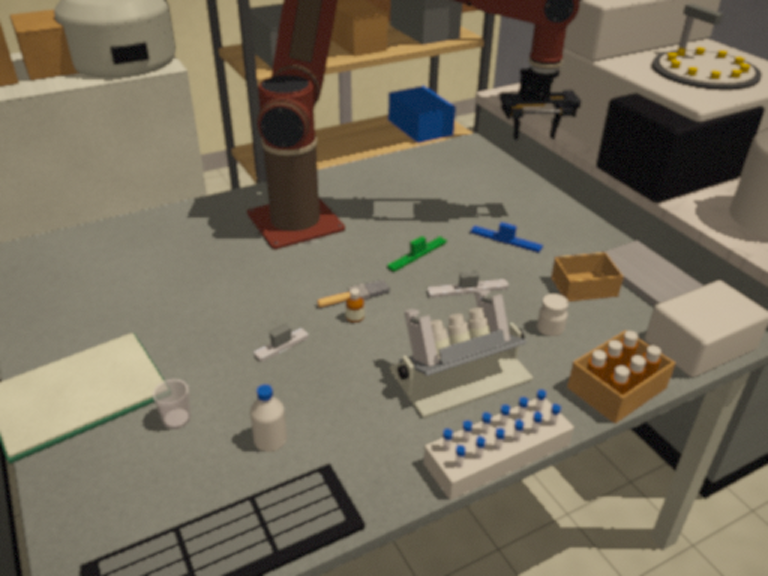

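Top view (in 512-px coordinates) shows four candidates for the long bar. The bare aluminium one at (191,215) is the match. The blue one at (133,252) and the green one at (200,264) are look-alikes, and the bar at (317,218) is the short one. The rack is at (237,153).

Run:
```python
from h import *
np.set_printoptions(precision=1,suppress=True)
im=np.load("pics/top0.npy")
cv2.imwrite("pics/crop1.png",cv2.resize(im[120:240,150:290],None,fx=5,fy=5,interpolation=cv2.INTER_CUBIC))
c=cam("top")
print(toplane("top",[[167,207.5],[217,221.5],[191,215],[237,153]],12,c))
capture("top")
for d in silhouettes("top","long_bar"):
    p=np.argwhere(d["pixels"])[:,::-1]; w=toplane("top",p,12,c)[:,:2]
    r=cv2.minAreaRect(w.astype(np.float32)); print(d["confidence"],d["extent"],r, w.mean(0))
s=state(); print(s["tcp_rot"],s["eef_pos"]); 
c=camera_info("wrist"); print(c)
```

```text
[[492.7 332.1  12. ]
 [438.6 148.7  12. ]
 [463.8 243.8  12. ]
 [695.9  74.7  12. ]]
0.92 [171.9, 257.1, 228.2, 275.0] ((286.53936767578125, 212.24559020996094), (31.332117080688477, 193.1206817626953), 14.783987998962402) [286.9 209.5]
0.87 [118.8, 229.6, 147.8, 275.8] ((331.7757263183594, 449.19873046875), (191.18789672851562, 32.719078063964844), 33.42937088012695) [330.4 447.2]
0.63 [165.1, 206.8, 218.6, 225.4] ((465.0260314941406, 241.8934326171875), (189.91583251953125, 31.833789825439453), 72.70781707763672) [464.4 240.7]
[[-0.9  0.4  0. ]
 [ 0.4  0.9  0. ]
 [-0.   0.  -1. ]] [239.2 577.4 222.6]
{'fov_y': 60.94207099376138, 'cx': 260.2031616040388, 'cy': 196.61300446771136, 'hand_eye': array([[  -0. ,   -1. ,   -0.2,   64.9],
       [   1. ,   -0. ,   -0. ,   -0.6],
       [   0. ,   -0.2,    1. , -161.8],
       [   0. ,    0. ,    0. ,    1. ]])}
```

View pics/crop1.png

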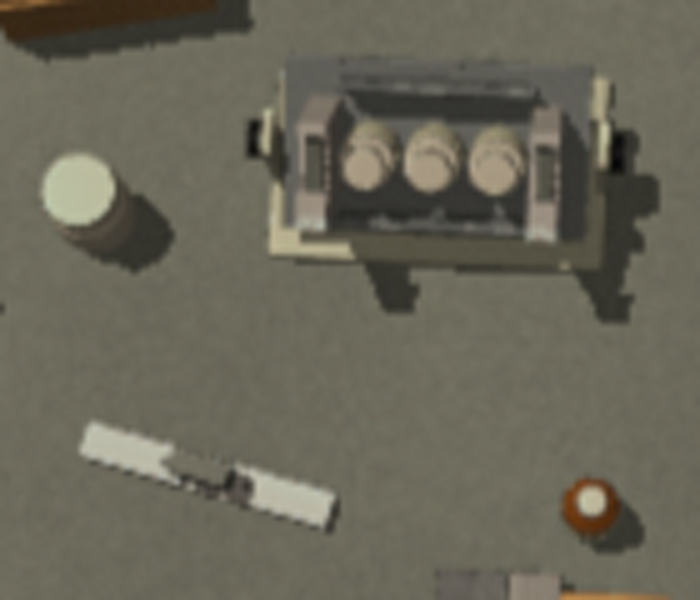

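The crop shows the bare aluminium bar at (191,215) at about 190 mm long, with a grey block, so it's the right one. The rack sits above and to the right of it, turned about 3°. Next I'll plan a wrist-camera look at the rack.

```bash
cat >> h.py <<'E'
from scipy.spatial.transform import Rotation as Ro
def Rz(yaw,tilt=0):
    "tool: y at world yaw (deg), z down, then tilted about rack y so tool z=-tray z"
    a=np.radians(yaw); y=np.array([np.cos(a),np.sin(a),0]); z=np.array([0,0,-1.]); x=np.cross(y,z)
    return np.c_[x,y,z]@Ro.from_euler("x",-tilt,degrees=True).as_matrix()
def plan(p,R,cur=None):
    if cur is None: s=state(); cur=(np.array(s["eef_pos"]),np.array(s["tcp_rot"]))
    P,Q=cur; p=np.array(p,float)
    for _ in range(6):
        d=Q.T@(p-P)/200; r=Ro.from_matrix(Q.T@R).as_rotvec(degrees=True)/30
        m=max(abs(d).max(),abs(r).max(),1e-9); k=min(1,.98/m); d*=k; r*=k
        n=max(np.linalg.norm(d)*200/50,np.linalg.norm(r)*30/8.59)
        print("shift",np.round(d,4).tolist(),"turn",np.round(r,4).tolist(),"rows>=",round(n,1))
        P=P+Q@d*200; Q=Q@Ro.from_rotvec(r*30,degrees=True).as_matrix()
        if k==1: break
E
python3 - <<'E'
from h import *
plan([610,60,300],Rz(-3))
print(Rz(0,25)[:,2])
E
```

```text
shift [-0.98, -0.6093, -0.1404] turn [0.0, -0.0, 0.852] rows>= 4.6
shift [-0.98, -0.1084, -0.12] turn [0.0, -0.0, 0.7279] rows>= 4.0
shift [-0.98, 0.2723, -0.1237] turn [0.0, -0.0, 0.751] rows>= 4.1
shift [-0.0202, 0.0158, -0.0031] turn [0.0, -0.0, 0.0189] rows>= 0.1
[ 0.42261826  0.         -0.90630779]
```

Request:
jog_arm(moves=[[[-0.49,-0.3,-0.08],[0,0,0.43]],[[-0.98,-0.61,-0.14],[0,0,0.85]],[[-0.98,-0.61,-0.14],[0,0,0.85]],[[-0.98,-0.61,-0.14],[0,0,0.85]],[[-0.98,-0.61,-0.14],[0,0,0.85]],[[-0.98,-0.61,-0.14],[0,0,0.85]],[[-0.98,-0.61,-0.14],[0,0,0.85]]], hand=1)

```text
time_s: 1.3
eef_pos: [374.0, 389.4, 250.8]
tcp_rot: [[-0.668, 0.745, 0.0], [0.745, 0.668, 0.001], [0.001, 0.001, -1.0]]
wrist_force: [-0.5, -0.7, -0.2]
width: 1.0
finger_force: 0.0
```

Request:
jog_arm(moves=[[[-0.98,-0.11,-0.12],[0,0,0.73]],[[-0.98,-0.11,-0.12],[0,0,0.73]],[[-0.98,-0.11,-0.12],[0,0,0.73]],[[-0.98,-0.11,-0.12],[0,0,0.73]],[[-0.98,-0.11,-0.12],[0,0,0.73]],[[-0.98,-0.11,-0.12],[0,0,0.73]]])

```text
time_s: 1.9
eef_pos: [488.3, 229.8, 274.2]
tcp_rot: [[-0.343, 0.939, -0.001], [0.939, 0.343, 0.001], [0.001, -0.001, -1.0]]
wrist_force: [0.3, 0.5, -0.2]
width: 1.003
finger_force: 0.0
```

Request:
jog_arm(moves=[[[-0.98,0.27,-0.12],[0,0,0.75]],[[-0.98,0.27,-0.12],[0,0,0.75]],[[-0.98,0.27,-0.12],[0,0,0.75]],[[-0.98,0.27,-0.12],[0,0,0.75]],[[-0.98,0.27,-0.12],[0,0,0.75]],[[-0.98,0.27,-0.12],[0,0,0.75]]])

```text
time_s: 2.5
eef_pos: [606.3, 65.1, 297.7]
tcp_rot: [[0.041, 0.999, -0.002], [0.999, -0.041, 0.001], [0.001, -0.002, -1.0]]
wrist_force: [0.5, 0.4, -0.2]
width: 0.999
finger_force: 0.0
```

Run:
```python
from h import *
C=cam("wrist"); np.savez("pics/w1c.npz",K=C[0],R=C[1],t=C[2])
save("wrist","w1",s=1.56)
```

```text
(no output)
```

View pics/w1.png

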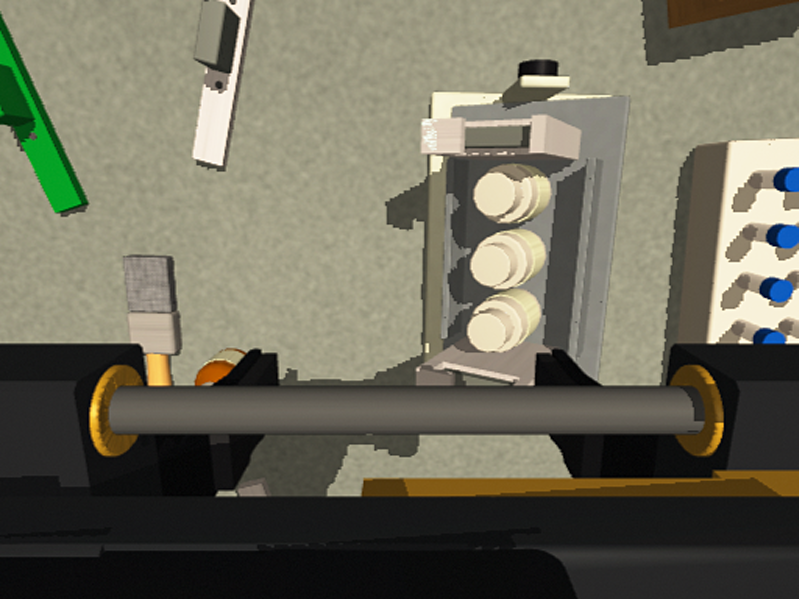

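The wrist view shows the rack at the upper right, with one cheek near (500,137) and the bottles around (505,190–325). The gripper hides the other cheek, so I'll step the arm sideways.

Request:
jog_arm(moves=[[[-0.25,0.1,0],[0,0,0]],[[-0.5,0.2,0],[0,0,0]],[[-0.65,0.2,0],[0,0,0]],[[-0.65,0.2,0],[0,0,0]],[[-0.65,0.2,0],[0,0,0]],[[-0.65,0.2,0],[0,0,0]]])

```text
time_s: 3.15
eef_pos: [640.6, -65.0, 298.5]
tcp_rot: [[0.039, 0.999, -0.0], [0.999, -0.039, 0.001], [0.001, -0.0, -1.0]]
wrist_force: [0.1, 0.4, 0.9]
width: 1.0
finger_force: 0.0
```

Run:
```python
from h import *
C=cam("wrist"); np.savez("pics/w2c.npz",K=C[0],R=C[1],t=C[2])
save("wrist","w2",box=(190,0,410,225),s=2.6); print(state()["eef_pos"])
```

```text
[640.70686252 -65.08373306 298.63945196]
```

View pics/w2.png

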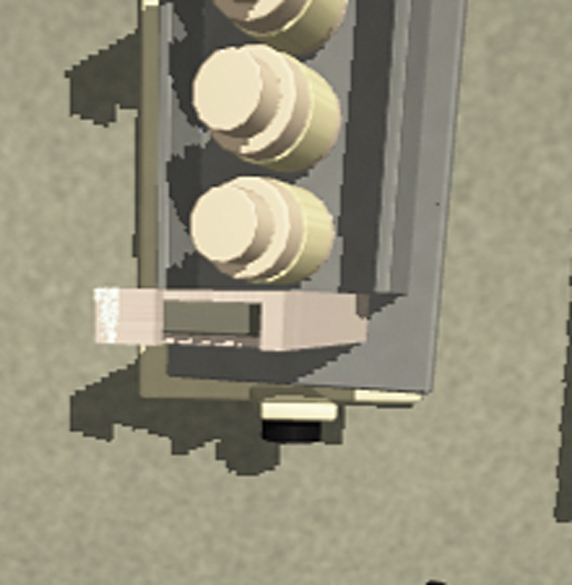

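```bash
cat > fit.py <<'E'
from h import *
from scipy.optimize import least_squares
def C(n): d=np.load(f"pics/{n}c.npz"); return d["K"],d["R"],d["t"]
def w1(u,v): return np.array([u,v])/1.5605
def w2(u,v): return np.array([u/2.6+190,v/2.6])
A,B=C("w1"),C("w2")
# cam, frame(T tray/S stand), point (y 'b*s' handled), pixel
obs=[(B,'T',(65,-111,8),w2(431,390)),(B,'T',(0,-1,78),w2(224,222)),(B,'T',(0,0,78),w2(229,90)),
(B,'S',(-75,-125,12),w2(142,397)),(B,'S',(75,-125,12),w2(421,401)),
(B,'T',(-12,-70,106),w2(161,291)),(B,'T',(-12,-90,106),w2(161,345)),(B,'T',(28,-90,101),w2(261,349)),(B,'T',(28,-70,101),w2(261,291)),
(A,'T',(65,111,8),w1(630,97)),(A,'T',(0,1,78),w1(496,193)),(A,'T',(0,0,78),w1(492,260)),(A,'T',(0,-1,78),w1(488,327)),
(A,'S',(-75,125,12),w1(432,92)),(A,'T',(-12,90,106),w1(464,119)),(A,'T',(28,90,101),w1(531,117)),(A,'T',(28,70,101),w1(531,155)),(A,'T',(-12,70,106),w1(464,155))]
def frames(p):
    Ry=Ro.from_euler("z",p[2],degrees=True).as_matrix(); o=np.array([p[0],p[1],0])
    T=Ry@Ro.from_euler("y",-p[3],degrees=True).as_matrix()
    return {'S':(Ry,o),'T':(T,o+Ry@[p[5],0,60])}
def res(p):
    F=frames(p); r=[]
    for c,f,P,uv in obs:
        P=np.array(P,float)
        if P[0]==0: P[1]*=p[4]
        R,o=F[f]; r.append(proj(c,R@P+o)[0]-uv)
    return np.array(r)
if __name__=="__main__":
    np.set_printoptions(precision=2,suppress=True)
    s=least_squares(lambda p:np.r_[res(p).ravel(),p[5]/3],[696,75,-3,26,45,0],loss="soft_l1")
    J=s.jac; print(s.x,np.sqrt(np.diag(np.linalg.inv(J.T@J)))); print(res(s.x)); np.save("rack.npy",s.x)
E
python3 fit.py
```

```text
[701.52  69.79  -3.2   29.62  45.24   0.59] [0.95 0.37 0.23 0.77 0.93 1.38]
[[ 0.41  1.8 ]
 [ 0.37  0.08]
 [-0.21 -0.14]
 [-0.72  0.84]
 [ 1.25  1.03]
 [-1.24 -0.61]
 [-1.42  0.45]
 [ 0.94  0.52]
 [ 1.82 -0.1 ]
 [ 1.   -1.48]
 [-0.46  2.  ]
 [-0.37  4.11]
 [-0.12  3.34]
 [-0.11 -0.51]
 [-0.57 -0.83]
 [ 1.72 -1.03]
 [ 0.02 -1.11]
 [-1.46 -0.86]]
```

```bash
cat > ov.py <<'E'
from fit import *
def ov(im,c,p,box,s):
    F=frames(p); im=cv2.resize(im[box[1]:box[3],box[0]:box[2]],None,fx=s,fy=s,interpolation=cv2.INTER_CUBIC).copy()
    def poly(f,P,col):
        R,o=F[f]; q=(proj(c,np.array(P,float)@R.T+o)-[box[0],box[1]]+.5)*s-.5
        cv2.polylines(im,[np.round(q).astype(np.int32)],True,col,1)
    r=lambda x0,x1,y0,y1,z:[(x0,y0,z),(x1,y0,z),(x1,y1,z),(x0,y1,z)]
    poly('T',r(-65,65,-111,111,8),(0,0,255)); poly('S',r(-75,75,-125,125,12),(255,0,0))
    for y in(-80,80):
        poly('T',r(-28,-12,y-10,y+10,106),(0,255,0)); poly('T',r(-12,28,y-10,y+10,101),(255,255,0)); poly('T',r(-28,28,y-10,y+10,85),(255,0,255))
    a=np.linspace(0,6.28,30)
    for k in(-1,0,1): poly('T',np.c_[11*np.cos(a),11*np.sin(a)+k*p[4],0*a+78],(0,255,255))
    return im
if __name__=="__main__":
    p=np.load("rack.npy")
    a=ov(np.load("pics/w1.npy"),A,p,(260,30,415,255),2.6); b=ov(np.load("pics/w2.npy"),B,p,(220,0,375,225),2.6)
    cv2.imwrite("pics/ov1.png",np.hstack([a,b]))
E
python3 ov.py
```

```text
(no output)
```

View pics/ov1.png

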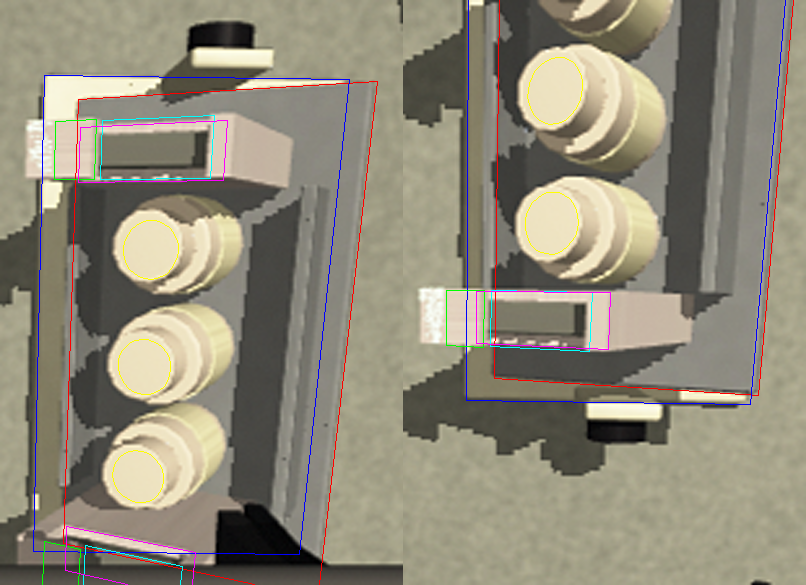

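The overlay shows the fitted model on the rack to within about 2 px. The lip edge at (101,150) is the lip's lower edge, so I'll refit with refined picks.

```bash
python3 - <<'E'
import re
s=open('fit.py').read(); i=s.index("obs=["); j=s.index("def frames")
new='''def l(u,v): return np.array([u/2.6+260-.3,v/2.6+30-.3])
def r_(u,v): return np.array([(u-403)/2.6+220-.3,v/2.6-.3])
obs=[(B,'T',(65,-111,8),r_(757,392)),(B,'T',(0,-1,78),r_(548,225)),(B,'T',(0,0,78),r_(553,92)),
(B,'S',(-75,-125,12),r_(467,398)),(B,'S',(75,-125,12),r_(748,403)),
(B,'T',(-12,-70,100),r_(490,298)),(B,'T',(28,-90,101),r_(587,348)),(B,'T',(28,-70,101),r_(587,293)),
(A,'T',(65,111,8),l(377,82)),(A,'T',(0,1,78),l(148,246)),(A,'T',(0,0,78),l(140,366)),(A,'T',(0,-1,78),l(134,475)),
(A,'S',(-75,125,12),l(44,77)),(A,'T',(-12,70,100),l(101,178)),(A,'T',(28,90,101),l(211,115)),(A,'T',(28,70,101),l(211,178))]
'''
open('fit.py','w').write(s[:i]+new+s[j:])
E
python3 fit.py
python3 - <<'E'
from fit import *
p=np.load("rack.npy"); R,o=frames(p)['T']
for n,q in(("mouth",(8,0,92)),("seat",(-15,0,88)),("hooks",(-28,0,100))): print(n,R@np.array(q)+o)
E
```

```text
[701.38  69.86  -3.31  29.95  45.96   0.48] [0.86 0.33 0.19 0.6  0.67 1.16]
[[-0.22  1.39]
 [ 0.27 -0.14]
 [-0.22 -0.72]
 [-0.69  0.61]
 [ 0.5   0.61]
 [-0.08 -3.1 ]
 [-0.28  1.05]
 [ 0.62 -0.72]
 [-0.13 -0.57]
 [ 0.2   0.48]
 [ 0.71  0.08]
 [ 0.61  0.94]
 [ 0.17 -1.04]
 [-0.75  0.44]
 [ 0.31 -0.11]
 [-1.42 -0.08]]
mouth [662.91945361  72.08132285 143.70654672]
seat [645.01839318  73.11578325 128.75723479]
hooks [627.79201936  74.11125509 132.66377812]
```

Run:
```python
from h import *
plan([460,175,240],Rz(-17))
```

```text
shift [0.98, -0.7993, 0.2475] turn [-0.0002, -0.001, 0.4144] rows>= 5.2
shift [0.1475, -0.1863, 0.0464] turn [-0.0, -0.0002, 0.0779] rows>= 1.0
```

Request:
jog_arm(moves=[[[0.5,-0.4,0.1],[0,0,0.2]],[[0.98,-0.8,0.25],[0,0,0.4]],[[0.98,-0.8,0.25],[0,0,0.5]],[[0.98,-0.9,0.28],[0,0,0.5]],[[0.98,-0.95,0.3],[0,0,0.5]],[[0.98,-0.95,0.3],[0,0,0.5]],[[0.98,-0.95,0.3],[0,0,0.5]],[[0.98,-0.95,0.3],[0,0,0.5]]])

```text
time_s: 4.0
eef_pos: [458.9, 137.4, 239.1]
tcp_rot: [[0.296, 0.955, 0.001], [0.955, -0.296, 0.0], [0.0, 0.001, -1.0]]
wrist_force: [-0.5, 0.4, 0.2]
width: 0.998
finger_force: 0.0
```

Run:
```python
from h import *
C=cam("wrist"); np.savez("pics/w3c.npz",K=C[0],R=C[1],t=C[2])
save("wrist","w3",box=(100,0,420,230),s=2.5); s=state();print(s["eef_pos"])
for d in silhouettes("wrist","long_bar"):
    w=toplane("wrist",np.argwhere(d["pixels"])[:,::-1],12,C)[:,:2]
    print(d["confidence"],d["extent"],cv2.minAreaRect(w.astype(np.float32)))
```

```text
[459.69837614 136.71192511 239.32967494]
0.93 [227.5, 0.0, 253.8, 163.6] ((467.62677001953125, 235.6998748779297), (174.84332275390625, 26.11659049987793), 72.80384826660156)
0.77 [46.1, 79.8, 165.2, 226.4] ((286.28448486328125, 207.58319091796875), (44.88685989379883, 189.4239501953125), 15.092242240905762)
0.4 [11.3, 2.0, 28.4, 9.1] ((269.3406982421875, 385.3397216796875), (6.715117454528809, 19.18886947631836), 72.73515319824219)
```

View pics/w3.png

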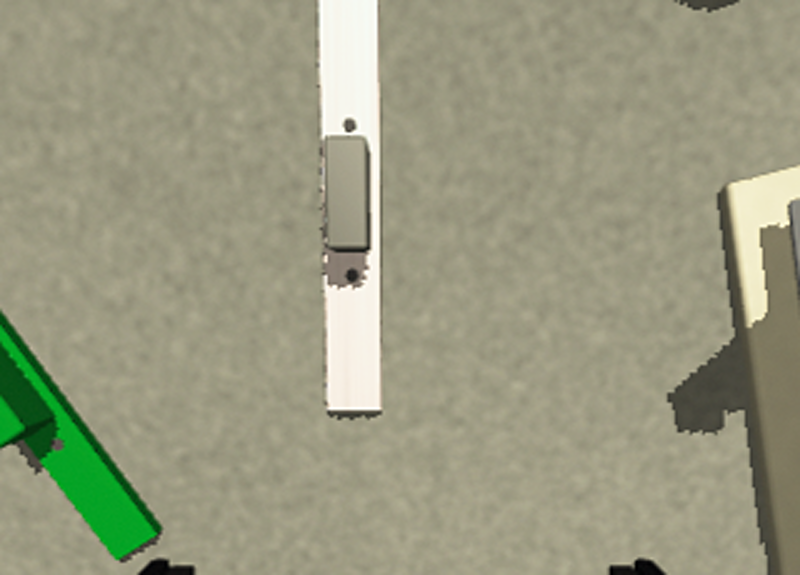

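The wrist crop shows the aluminium bar with the block top's corners at (327,136) to (369,248) and the bar's near end at row 411.

Run:
```python
from fit import *
np.set_printoptions(precision=1,suppress=True)
c=C("w3"); f=lambda a:np.array(a)/2.5+[100,0]-.3
b=toplane(0,f([[327,136],[367,136],[369,248],[329,248]]),48,c); print(b,b.mean(0))
e=toplane(0,f([[327,411],[381,411],[378,20],[319,20]]),12,c); print(e)
d=(e[3]+e[2]-e[0]-e[1])[:2]/2; ang=np.degrees(np.arctan2(d[1],d[0])); print("long dir",ang)
u=d/np.hypot(*d); m=(e[0]+e[1])[:2]/2+95*u; print("ctr from end",m)
ctr=(m+b.mean(0)[:2])/2; print(ctr)
plan([*ctr,100],Rz(ang-90))
plan([*ctr,17],Rz(ang-90))
```

```text
[[468.8 264.5  48. ]
 [484.1 259.7  48. ]
 [471.7 218.4  48. ]
 [455.8 223.3  48. ]] [470.1 241.5  48. ]
[[428.7 154.9  12. ]
 [453.4 147.2  12. ]
 [503.2 308.4  12. ]
 [479.1 315.9  12. ]]
long dir 72.71338683802746
ctr from end [469.2 241.8]
[469.7 241.6]
shift [0.517, -0.1129, 0.6969] turn [0.0032, -0.0009, -0.0026] rows>= 3.5
shift [0.4555, -0.1001, 0.98] turn [0.0028, -0.0008, -0.0023] rows>= 4.3
shift [0.0614, -0.0132, 0.1319] turn [0.0004, -0.0001, -0.0003] rows>= 0.6
```

Request:
jog_arm(moves=[[[0.26,-0.06,0.2],[0,0,0]],[[0.52,-0.11,0.4],[0,0,0]],[[0.52,-0.11,0.65],[0,0,0]],[[0.52,-0.11,0.7],[0,0,0]],[[0.52,-0.11,0.7],[0,0,0]],[[0.52,-0.11,0.7],[0,0,0]],[[0.52,-0.11,0.7],[0,0,0]],[[0.52,-0.11,0.7],[0,0,0]]])

```text
time_s: 4.9
eef_pos: [471.6, 241.7, 101.3]
tcp_rot: [[0.3, 0.954, 0.004], [0.954, -0.3, 0.001], [0.003, 0.004, -1.0]]
wrist_force: [-1.2, 0.0, 0.9]
width: 1.001
finger_force: 0.0
```

Run:
```python
from h import *
plan([469.7,241.6,17],Rz(-17.3)); print(state()["eef_pos"])
```

```text
shift [-0.0044, -0.0108, 0.4213] turn [0.0072, -0.005, -0.0059] rows>= 1.7
[471.64743118 241.66781591 101.27402893]
```

Request:
jog_arm(moves=[[[0,-0.01,0.2],[0,0,0]],[[0,-0.01,0.35],[0,0,0]],[[0,-0.01,0.42],[0,0,0]],[[0,-0.01,0.42],[0,0,0]],[[0,-0.01,0.42],[0,0,0]],[[0,-0.01,0.42],[0,0,0]]])

```text
time_s: 5.5
eef_pos: [469.4, 242.9, 16.7]
tcp_rot: [[0.299, 0.954, 0.003], [0.954, -0.299, 0.001], [0.002, 0.003, -1.0]]
wrist_force: [1.4, -0.1, -0.1]
width: 0.997
finger_force: 0.0
```

Request:
jog_arm(moves=[[[0,0,0],[0,0,0]],[[0,0,0],[0,0,0]],[[0,0,0],[0,0,0]],[[0,0,0],[0,0,0]],[[0,0,0],[0,0,0]],[[0,0,0],[0,0,0]],[[0,0,0],[0,0,0]],[[0,0,0],[0,0,0]]], hand=0, grip_force=55)

```text
time_s: 6.3
eef_pos: [467.5, 242.4, 14.5]
tcp_rot: [[0.299, 0.954, -0.0], [0.954, -0.299, -0.0], [-0.0, -0.0, -1.0]]
wrist_force: [-0.3, 0.0, 0.9]
width: 0.357
finger_force: 0.0
```

Request:
jog_arm(moves=[[[0,0,0],[0,0,0]],[[0,0,0],[0,0,0]],[[0,0,0],[0,0,0]],[[0,0,0],[0,0,0]],[[0,0,0],[0,0,0]]])

```text
time_s: 6.8
eef_pos: [467.6, 242.4, 14.5]
tcp_rot: [[0.299, 0.954, 0.0], [0.954, -0.299, 0.0], [0.0, 0.0, -1.0]]
wrist_force: [1.2, -0.5, -2.0]
width: 0.2
finger_force: 55.0
```

Request:
jog_arm(moves=[[[0,0,-0.03],[0,0,0]],[[0,0,-0.1],[0,0,0]],[[0,0,-0.3],[0,0,0]],[[0,0,-0.5],[0,0,0]],[[0,0,-0.75],[0,0,0]],[[0,0,-0.98],[0,0,0]],[[0,0,-0.98],[0,0,0]],[[0,0,-0.98],[0,0,0]],[[0,0,-0.98],[0,0,0]]])

```text
time_s: 7.7
eef_pos: [466.4, 242.0, 209.2]
tcp_rot: [[0.299, 0.954, -0.003], [0.954, -0.299, -0.001], [-0.002, -0.002, -1.0]]
wrist_force: [-0.1, 0.1, -3.4]
width: 0.201
finger_force: 55.0
```

Run:
```python
from h import *
np.set_printoptions(precision=3,suppress=True)
s=state(); print(s["eef_pos"],s["tcp_rot"],s["width"],s["finger_force"],s["wrist_force"])
R=Rz(-3.3,29.8)
# mouth target + 35 mm out of tray; TCP 15 mm above bar underside
from fit import frames
T,o=frames(np.load("rack.npy"))['T']
for h in (60,0): print(T@np.array([8,0,92+15+h])+o)
plan(T@np.array([8,0,92+15+60])+o,R)
```

```text
[466.351 242.028 209.17 ] [[ 0.299  0.954 -0.003]
 [ 0.954 -0.299 -0.001]
 [-0.002 -0.002 -1.   ]] 0.20137157297705632 54.991584308445454 [-0.074  0.072 -3.359]
[625.535  74.242 208.689]
[655.443  72.513 156.703]
shift [-0.5456, 0.98, 0.0011] turn [-0.9628, 0.1209, -0.445] rows>= 4.5
shift [-0.0236, 0.0223, 0.0124] turn [-0.0299, 0.0038, -0.0138] rows>= 0.1
```

Request:
jog_arm(moves=[[[-0.1,0.2,0],[-0.2,0.02,-0.1]],[[-0.22,0.4,0],[-0.4,0.05,-0.2]],[[-0.33,0.6,0],[-0.6,0.08,-0.3]],[[-0.45,0.8,0],[-0.8,0.1,-0.4]],[[-0.56,0.98,0],[-0.97,0.12,-0.45]],[[-0.56,0.98,0],[-0.97,0.12,-0.45]],[[-0.56,0.98,0],[-0.97,0.12,-0.45]],[[-0.56,0.98,0],[-0.97,0.12,-0.45]],[[-0.56,0.98,0],[-0.97,0.12,-0.45]],[[-0.56,0.98,0],[-0.97,0.12,-0.45]],[[-0.56,0.98,0],[-0.97,0.12,-0.45]],[[-0.56,0.98,0],[-0.97,0.12,-0.45]]])

```text
time_s: 8.9
eef_pos: [621.1, 77.4, 210.7]
tcp_rot: [[0.062, 0.871, 0.488], [0.998, -0.055, -0.029], [0.001, 0.489, -0.872]]
wrist_force: [-0.7, 0.6, -2.7]
width: 0.206
finger_force: 55.0
```

```bash
cat > go.py <<'E'
import sys
from fit import *
np.set_printoptions(precision=2,suppress=True)
p=np.load("rack.npy"); T,o=frames(p)['T']; s=state()
print("bar in tray",T.T@(np.array(s["eef_pos"])+15*np.array(s["tcp_rot"])[:,2]-o),"yaw/tilt err",Ro.from_matrix(Rz(p[2],p[3]).T@s["tcp_rot"]).as_rotvec(degrees=True),"F tray",T.T@s["wrist_force"],s["width"],s["time_s"])
x,z=float(sys.argv[1]),float(sys.argv[2])
plan(T@np.array([x,0,z+15])+o,Rz(p[2],p[3]))
E
python3 go.py 8 107
python3 - <<'E'
from fit import *
C_=cam("wrist"); np.savez("pics/w4c.npz",K=C_[0],R=C_[1],t=C_[2])
from ov import ov
im=capture("wrist")[:,:,::-1]; np.save("pics/w4.npy",im)
cv2.imwrite("pics/w4.png",ov(np.ascontiguousarray(im),C_,np.load("rack.npy"),(130,0,430,225),2.6))
E
```

```text
bar in tray [  4.81   2.91 156.06] yaw/tilt err [ 0.69 -0.05  0.24] F tray [-1.95  0.53 -2.02] 0.2056215543951075 8.9
shift [-0.0143, 0.0181, 0.2451] turn [-0.0231, 0.0017, -0.008] rows>= 1.0
```

View pics/w4.png

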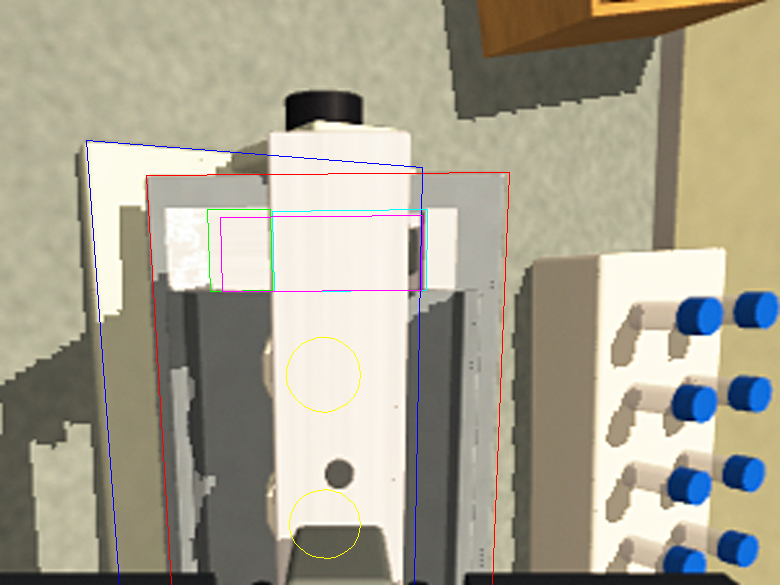

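The overlay matches the rack. The bar, at columns 271–411, is held parallel to it and lies between the lip edge (271) and the wall (423). Next I'll lower it.

Request:
jog_arm(moves=[[[-0.01,0.015,0.06],[-0.01,0,-0.005]],[[-0.015,0.015,0.12],[-0.02,0,-0.01]],[[-0.015,0.015,0.18],[-0.02,0,-0.01]],[[-0.015,0.015,0.24],[-0.02,0,-0.01]],[[-0.015,0.015,0.24],[-0.02,0,-0.01]],[[-0.015,0.015,0.24],[-0.02,0,-0.01]],[[-0.015,0.015,0.24],[-0.02,0,-0.01]]])

```text
time_s: 9.65
eef_pos: [647.2, 72.4, 170.5]
tcp_rot: [[0.058, 0.866, 0.497], [0.998, -0.05, -0.03], [-0.001, 0.498, -0.867]]
wrist_force: [0.2, -0.6, -1.5]
width: 0.203
finger_force: 55.0
```

```bash
python3 go.py 8 93
```

```text
bar in tray [  7.73  -0.63 108.07] yaw/tilt err [ 0.07 -0.07 -0.02] F tray [-0.57 -0.61 -1.39] 0.2026753740852003 9.65
shift [0.0032, 0.0013, 0.0753] turn [-0.0024, 0.0023, 0.0008] rows>= 0.3
```

Request:
jog_arm(moves=[[[0.003,0,0.025],[0,0,0]],[[0.003,0,0.05],[0,0,0]],[[0.003,0,0.07],[0,0,0]],[[0.003,0,0.08],[0,0,0]],[[0.003,0,0.08],[0,0,0]],[[0.003,0,0.08],[0,0,0]],[[0.003,0,0.08],[0,0,0]]])

```text
time_s: 10.35
eef_pos: [654.7, 72.5, 156.2]
tcp_rot: [[0.058, 0.866, 0.497], [0.998, -0.05, -0.03], [-0.001, 0.497, -0.867]]
wrist_force: [-2.8, 0.1, -0.6]
width: 0.201
finger_force: 55.0
```

```bash
python3 go.py 8 86.5
```

```text
bar in tray [ 7.1  -0.1  91.96] yaw/tilt err [ 0.12 -0.07 -0.02] F tray [-2.78 -0.06  0.85] 0.20149798490260748 10.35
shift [0.0004, 0.0044, 0.0273] turn [-0.004, 0.0025, 0.0008] rows>= 0.1
```

Contact comes at z≈92 as expected. Now pressing down.

Request:
jog_arm(moves=[[[0,0.002,0.01],[0,0,0]],[[0,0.004,0.02],[0,0,0]],[[0,0.004,0.028],[0,0,0]],[[0,0.004,0.028],[0,0,0]],[[0,0.004,0.028],[0,0,0]],[[0,0.004,0.028],[0,0,0]]])

```text
time_s: 10.95
eef_pos: [657.7, 72.3, 151.6]
tcp_rot: [[0.058, 0.867, 0.495], [0.998, -0.05, -0.03], [-0.001, 0.496, -0.868]]
wrist_force: [-8.9, 0.4, 4.4]
width: 0.203
finger_force: 55.0
```

```bash
python3 go.py -15 86.5
```

```text
bar in tray [ 7.39 -0.08 86.48] yaw/tilt err [ 0.19 -0.08 -0.03] F tray [-5.59 -0.16  8.24] 0.20251335569519655 10.95
shift [0.0003, -0.1122, 0.0003] turn [-0.0064, 0.0026, 0.0011] rows>= 0.4
```

Request:
jog_arm(moves=[[[0,-0.01,0],[0,0,0]],[[0,-0.02,0],[0,0,0]],[[0,-0.03,0],[0,0,0]],[[0,-0.04,0],[0,0,0]],[[0,-0.05,0],[0,0,0]],[[0,-0.06,0],[0,0,0]],[[0,-0.06,0],[0,0,0]],[[0,-0.06,0],[0,0,0]]])

```text
time_s: 11.75
eef_pos: [651.5, 72.8, 150.1]
tcp_rot: [[0.058, 0.861, 0.505], [0.998, -0.049, -0.03], [-0.001, 0.506, -0.863]]
wrist_force: [-0.1, 0.3, 7.0]
width: 0.195
finger_force: 55.0
```

```bash
python3 go.py -15 86.5
```

```text
bar in tray [ 1.36  0.08 88.27] yaw/tilt err [-0.42 -0.04 -0.02] F tray [3.36 0.26 6.09] 0.1951100984018601 11.75
shift [-0.0004, -0.0813, 0.0083] turn [0.0139, 0.0014, 0.0005] rows>= 0.3
```

The bar caught the lips at x≈1.4 because it wasn't pressed quite deep enough. I'll back off uphill, press deeper and slide again.

Request:
jog_arm(moves=[[[0,0.02,0],[0,0,0]],[[0,0.04,0],[0,0,0]],[[0,0.05,0.01],[0,0,0]],[[0,0.05,0.02],[0,0,0]],[[0,0.05,0.03],[0,0,0]],[[0,0.05,0.03],[0,0,0]],[[0,0.05,0.03],[0,0,0]]])

```text
time_s: 12.45
eef_pos: [655.8, 72.7, 148.0]
tcp_rot: [[0.057, 0.87, 0.49], [0.998, -0.048, -0.03], [-0.003, 0.491, -0.871]]
wrist_force: [-60.3, -1.8, 46.8]
width: 0.202
finger_force: 55.0
```

```bash
python3 go.py -15 86.5
```

```text
bar in tray [ 3.81  0.14 84.29] yaw/tilt err [ 0.52 -0.12 -0.12] F tray [-28.75  -5.28  70.54] 0.20185350584349368 12.45
shift [-0.0007, -0.0948, -0.0102] turn [-0.0175, 0.0041, 0.0041] rows>= 0.4
```

Request:
jog_arm(moves=[[[0,0,-0.008],[0,0,0]],[[0,0,-0.012],[0,0,0]],[[0,0,-0.012],[0,0,0]],[[0,0,-0.012],[0,0,0]]])

```text
time_s: 12.85
eef_pos: [655.7, 72.7, 148.0]
tcp_rot: [[0.057, 0.869, 0.492], [0.998, -0.049, -0.03], [-0.002, 0.493, -0.87]]
wrist_force: [-33.6, -0.5, 24.7]
width: 0.198
finger_force: 55.0
```

```bash
python3 go.py -15 85.5
```

```text
bar in tray [ 3.72  0.13 84.37] yaw/tilt err [ 0.43 -0.1  -0.09] F tray [-16.64  -2.43  38.15] 0.19837233720164757 12.85
shift [-0.0006, -0.0942, -0.0049] turn [-0.0144, 0.0032, 0.003] rows>= 0.4
```

Request:
jog_arm(moves=[[[0,0,-0.006],[0,0,0]],[[0,-0.01,-0.007],[0,0,0]],[[0,-0.02,-0.007],[0,0,0]],[[0,-0.03,-0.007],[0,0,0]],[[0,-0.04,-0.007],[0,0,0]],[[0,-0.05,-0.007],[0,0,0]],[[0,-0.05,-0.007],[0,0,0]],[[0,-0.05,-0.007],[0,0,0]]])

```text
time_s: 13.65
eef_pos: [653.0, 72.8, 148.7]
tcp_rot: [[0.058, 0.861, 0.506], [0.998, -0.049, -0.03], [-0.001, 0.506, -0.862]]
wrist_force: [0.4, 0.3, 7.9]
width: 0.204
finger_force: 55.0
```

```bash
python3 go.py -15 85.5
```

```text
bar in tray [ 1.97  0.12 86.31] yaw/tilt err [-0.47 -0.04 -0.02] F tray [4.27 0.36 6.71] 0.203899307887145 13.65
shift [-0.0006, -0.0842, 0.0033] turn [0.0157, 0.0013, 0.0006] rows>= 0.3
```

Run:
```python
from h import *
np.set_printoptions(precision=2,suppress=True)
s=state()
for k in("joint_positions","qvel","joint_torque","wrist_force","ft_torque"): print(k,np.array(s[k]))
save("scene","sc5",box=(230,170,390,290),s=5)
```

```text
joint_positions [  0.53   0.83 114.11  -3.48  34.74   6.15]
qvel [ 0.    0.02  0.07  0.05  0.03 -0.09]
joint_torque [ -0.1  -33.09 -32.48  -0.04  -1.42   0.04]
wrist_force [0.37 0.34 7.94]
ft_torque [-0.1  -0.25 -0.02]
```

View pics/sc5.png

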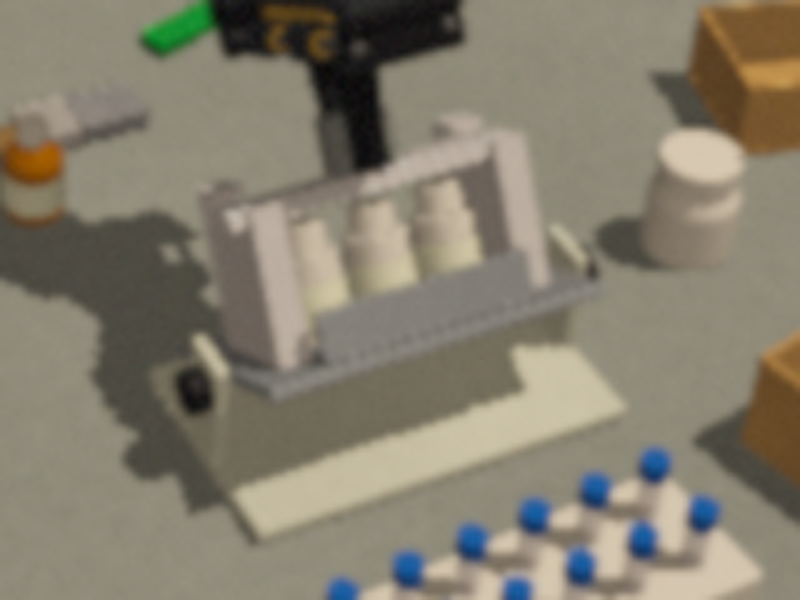

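The image shows the bar lying across both cheeks. The force readings fit a soft arm, with coupled compliance of about 0.7 mm/N along the slope, so pulling downhill also lifts the bar. I'll press harder while pulling.

Request:
jog_arm(moves=[[[0,0.01,0.007],[0,0,0]],[[0,0.01,0.014],[0,0,0]],[[0,0,0.02],[0,0,0]],[[0,-0.01,0.022],[0,0,0]],[[0,-0.02,0.024],[0,0,0]],[[0,-0.03,0.025],[0,0,0]],[[0,-0.04,0.025],[0,0,0]],[[0,-0.04,0.025],[0,0,0]]])

```text
time_s: 14.5
eef_pos: [653.4, 72.8, 147.1]
tcp_rot: [[0.058, 0.854, 0.517], [0.998, -0.049, -0.03], [-0.0, 0.518, -0.856]]
wrist_force: [-2.8, -1.5, 23.1]
width: 0.197
finger_force: 55.0
```

```bash
python3 go.py -15 85.5
```

```text
bar in tray [ 1.77  0.2  84.73] yaw/tilt err [-1.21 -0.02 -0.02] F tray [ 9.17 -1.67 21.42] 0.1973595394973231 14.5
shift [-0.001, -0.0822, -0.0056] turn [0.0404, 0.0005, 0.0006] rows>= 0.3
```

Request:
jog_arm(moves=[[[0,-0.01,0.002],[0,0,0]],[[0,-0.02,0.004],[0,0,0]],[[0,-0.03,0.006],[0,0,0]],[[0,-0.03,0.006],[0,0,0]]])

```text
time_s: 14.9
eef_pos: [651.7, 73.1, 146.3]
tcp_rot: [[0.057, 0.851, 0.523], [0.998, -0.049, -0.03], [0.0, 0.524, -0.852]]
wrist_force: [1.1, -1.7, 26.2]
width: 0.199
finger_force: 55.0
```

```bash
python3 go.py -15 85.5
```

```text
bar in tray [-0.01  0.34 84.83] yaw/tilt err [-1.62  0.01 -0.01] F tray [14.12 -1.6  22.12] 0.19912405547719905 14.9
shift [-0.0017, -0.0727, -0.0054] turn [0.054, -0.0003, 0.0004] rows>= 0.3
```

Request:
jog_arm(moves=[[[0,-0.01,0],[0.03,0,0]],[[0,-0.02,0],[0.06,0,0]],[[0,-0.03,0.002],[0.06,0,0]],[[0,-0.04,0.004],[0.06,0,0]],[[0,-0.04,0.004],[0.06,0,0]]])

```text
time_s: 15.4
eef_pos: [646.7, 73.5, 143.0]
tcp_rot: [[0.057, 0.865, 0.499], [0.998, -0.05, -0.028], [0.0, 0.499, -0.866]]
wrist_force: [1.0, -1.2, 30.1]
width: 0.198
finger_force: 55.0
```

```bash
python3 go.py -15 85.5
```

```text
bar in tray [-6.45  0.5  84.56] yaw/tilt err [-0.01  0.02 -0.01] F tray [15.94 -1.18 25.57] 0.19804118611610932 15.4
shift [-0.0025, -0.0428, -0.0047] turn [0.0003, -0.0008, 0.0003] rows>= 0.2
```

It's now sliding under the lips, so I'll carry on to the stops.

Request:
jog_arm(moves=[[[0,-0.01,-0.001],[0,0,0]],[[0,-0.02,-0.002],[0,0,0]],[[0,-0.03,-0.002],[0.01,0,0]],[[0,-0.04,-0.002],[0.01,0,0]],[[0,-0.05,-0.002],[0.01,0,0]],[[0,-0.05,-0.002],[0.01,0,0]],[[0,-0.05,-0.002],[0.01,0,0]]])

```text
time_s: 16.1
eef_pos: [637.9, 74.1, 138.1]
tcp_rot: [[0.057, 0.867, 0.494], [0.998, -0.05, -0.028], [0.001, 0.495, -0.869]]
wrist_force: [7.4, 0.4, 24.8]
width: 0.199
finger_force: 55.0
```

```bash
python3 go.py -15 85.5
```

```text
bar in tray [-16.61   0.61  84.63] yaw/tilt err [ 0.29  0.04 -0.  ] F tray [18.77  0.79 17.84] 0.19853022964893016 16.1
shift [-0.003, 0.0076, -0.0044] turn [-0.0095, -0.0013, 0.0001] rows>= 0.0
```

Request:
jog_arm(moves=[[[0,-0.015,0],[0,0,0]],[[0,-0.03,0],[0,0,0]],[[0,-0.03,0],[0,0,0]],[[0,-0.03,0],[0,0,0]]])

```text
time_s: 16.5
eef_pos: [637.5, 74.1, 138.3]
tcp_rot: [[0.058, 0.862, 0.504], [0.998, -0.05, -0.028], [0.001, 0.505, -0.863]]
wrist_force: [33.3, 0.1, 11.0]
width: 0.207
finger_force: 55.1
```

```bash
python3 go.py -15 87.5
```

```text
bar in tray [-16.67   0.61  85.  ] yaw/tilt err [-0.37  0.08  0.03] F tray [34.3   2.   -7.06] 0.2067594506681194 16.5
shift [-0.0029, 0.0089, -0.0125] turn [0.0122, -0.0026, -0.0011] rows>= 0.1
```

The bar is firmly against the stops: x no longer changes while the force rises to 34 N. I'll relax the arm before letting go.

Request:
jog_arm(moves=[[[0,0.02,0],[0,0,0]],[[0,0.04,-0.005],[0,0,0]],[[0,0.06,-0.01],[0,0,0]],[[0,0.065,-0.015],[0,0,0]],[[0,0.065,-0.015],[0,0,0]],[[0,0.065,-0.015],[0,0,0]]])

```text
time_s: 17.1
eef_pos: [637.9, 74.0, 138.3]
tcp_rot: [[0.057, 0.873, 0.484], [0.998, -0.05, -0.028], [0.0, 0.485, -0.875]]
wrist_force: [4.5, 0.8, 14.8]
width: 0.202
finger_force: 55.0
```

```bash
python3 go.py -15 87.5
```

```text
bar in tray [-16.7    0.52  84.79] yaw/tilt err [ 0.97  0.01 -0.01] F tray [11.25  1.04 10.55] 0.20236732125994175 17.1
shift [-0.0026, 0.007, -0.0137] turn [-0.0324, -0.0004, 0.0002] rows>= 0.1
```

Request:
jog_arm(moves=[[[0,0.01,-0.01],[-0.02,0,0]],[[0,0.015,-0.02],[-0.03,0,0]],[[0,0.015,-0.025],[-0.03,0,0]],[[0,0.015,-0.025],[-0.03,0,0]]])

```text
time_s: 17.5
eef_pos: [636.4, 74.1, 140.8]
tcp_rot: [[0.058, 0.868, 0.493], [0.998, -0.05, -0.028], [0.0, 0.494, -0.869]]
wrist_force: [15.0, 1.3, -0.4]
width: 0.2
finger_force: 55.0
```

```bash
python3 go.py -15 87.5
```

```text
bar in tray [-16.53   0.52  87.74] yaw/tilt err [0.33 0.02 0.  ] F tray [12.73  2.15 -7.75] 0.20002228299428554 17.5
shift [-0.0026, 0.0072, 0.0012] turn [-0.011, -0.0006, -0.0001] rows>= 0.0
```

Request:
jog_arm(moves=[[[0,0.015,0.003],[0,0,0]],[[0,0.03,0.006],[0,0,0]],[[0,0.03,0.006],[0,0,0]],[[0,0.03,0.006],[0,0,0]]])

```text
time_s: 17.9
eef_pos: [637.7, 74.0, 138.9]
tcp_rot: [[0.058, 0.873, 0.484], [0.998, -0.05, -0.028], [-0.001, 0.484, -0.875]]
wrist_force: [-3.4, 1.3, 6.2]
width: 0.203
finger_force: 55.0
```

```bash
python3 go.py -15 87.5
```

```text
bar in tray [-16.56   0.44  85.49] yaw/tilt err [ 0.98 -0.02 -0.02] F tray [0.14 1.07 7.11] 0.2028757050646148 17.9
shift [-0.0023, 0.0063, -0.0101] turn [-0.0327, 0.0007, 0.0007] rows>= 0.1
```

Only about 7 N is left, and that's the pads pushing up. Now releasing.

Request:
jog_arm(moves=[[[0,0,0],[0,0,0]],[[0,0,0],[0,0,0]],[[0,0,0],[0,0,0]],[[0,0,0],[0,0,0]],[[0,0,0],[0,0,0]],[[0,0,0],[0,0,0]],[[0,0,0],[0,0,0]],[[0,0,0],[0,0,0]]], hand=0.7)

```text
time_s: 18.7
eef_pos: [635.6, 73.5, 136.2]
tcp_rot: [[0.058, 0.876, 0.479], [0.998, -0.05, -0.029], [-0.001, 0.48, -0.877]]
wrist_force: [0.5, -0.8, -0.5]
width: 0.692
finger_force: 0.0
```

Request:
jog_arm(moves=[[[0,0,-0.05],[0,0,0]],[[0,0,-0.15],[0,0,0]],[[0,0,-0.3],[0,0,0]],[[0,0,-0.5],[0,0,0]],[[0,0,-0.6],[0,0,0]],[[0,0,-0.6],[0,0,0]],[[0,0,-0.6],[0,0,0]],[[0,0,-0.6],[0,0,0]],[[0,0,-0.6],[0,0,0]],[[0,0,-0.6],[0,0,0]]])

```text
time_s: 19.7
eef_pos: [577.6, 76.9, 239.8]
tcp_rot: [[0.058, 0.877, 0.476], [0.998, -0.05, -0.029], [-0.001, 0.477, -0.879]]
wrist_force: [0.2, 0.6, -0.3]
width: 0.697
finger_force: 0.0
```

Run:
```python
from fit import *
C_=cam("wrist")
from ov import ov
im=capture("wrist")[:,:,::-1]
cv2.imwrite("pics/w6.png",ov(np.ascontiguousarray(im),C_,np.load("rack.npy"),(130,0,430,230),2.6)); s=state(); print(s["wrist_force"],s["width"],s["finger_force"])
```

```text
[ 0.55348643 -0.34119471 -0.10717978] 0.6996127036641181 0.0
```

View pics/w6.png

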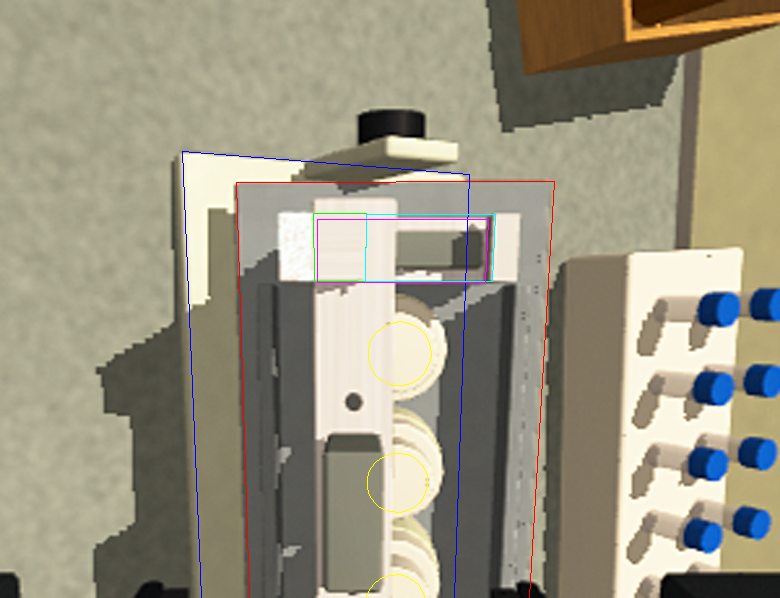

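After release, the bar's downhill edge (column ~315) lies on the stop line (314). It is under the visible hook, runs along the rack and sits clear of the gripper.

```bash
python3 -c "
from station import *
print(hand_in())"
```

```text
the job is handed in; nothing more can be done
None
```

The long bar is under the hooks against their stops and released, and I've handed the job in at about 20 s; no verdict came back, and the final picture showed one hook, so I judged the other end from the bar's alignment and the firm stop.

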